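# Level the waffle iron

### The arm

A 6-joint arm with a two-finger parallel gripper is mounted at the origin on a cart in front of the work surface, level with it; the furniture and walls round the work are solid. World frame = base frame: x ahead of the robot, y to its left, z up, the work surface at z = 0. Lengths are in m, angles in rad, forces in N, time in s.
With the tool pointing down it reaches from about 0.425 to 1.125 m from the base axis. Payload 14.9 kg.
Tool frame: the origin (TCP) lies between the finger pads; the fingertips stand bot.tip_extent ahead of it and the grasp point (between the pads) lies 2 mm behind it (bot.tip_extent is the distance from the TCP to the fingertips, in m); z points along the fingers, y is the line along which they close (so a half turn about z gives the same grasp; the last joint's range is limited). The gripper opens to 91 mm and grips with 3 to 60 N. Pads are 32 mm wide; open, the fingers measure 118 mm over their backs; the gripper's body (76 mm by 178 mm) begins 60 mm behind the grasp point.
Start: joints at [1.212, 0.379, 1.734, -0, 1.028, -0.033], TCP at [0.224, 0.663, 0.207] pointing down, gripper open.
Joint ranges: [-2.77, 2.77], [-0.74, 2.19], [0, 2.66], [-1.06, 4.2], [0.31, 2.87], [-3.08, 3.08]. Speed limits (rad/s): [1.89, 1.89, 2.39, 3.14, 3.14, 3.14].

### API

Orientations are given as a unit quaternion [w, x, y, z].
In Python, from station import bot gives the robot as it stands.
- The arm moves only by the tool jog_arm, never from a script. Its argument "plan" is a list of rows, each a list of 7 numbers: the shift along the tool's x, y, z normalised to -1 to 1, where 1 is 0.25 m, then the turn, a rotation vector about the tool's x, y, z normalised to -1 to 1, where 1 is 180 degrees, then the opening, from 0 (shut) to 1 (fully open). In form: [[tx, ty, tz, rx, ry, rz, jaw], ...]. A call has 1 to 20 rows; each row is the pose to reach, as a shift and turn from the pose commanded when the call began, along the tool's axes at that moment, turning the shorter way round; what a row does not reach only later rows make up. A row lasts 1/12 s, in which the tool goes at most 41.7 mm and 7.16 degrees, less where a joint would pass 70% of its speed; a pose out of reach is approached as far as the arm can. A call with a number of a shift or a turn outside -1 to 1 is refused whole. A call with a gripper value outside its range is refused whole. The fingers move at their own pace and stop on an object; "grip_force" is the grip in N (left out, the last holds). Time passes only in rows, so rows that repeat a pose let the fingers close. It gives the time, the measured TCP pose, the force, the opening and the grip force at its end, in the units of the state.
- bot.read_state(): the state, without advancing time (a new reading comes with each control period).
- bot.read_camera(name): name is "scene" or "top" or "wrist"; returns the picture (420x560x3 uint8, red, green, blue); there is no depth.
- bot.camera_model(name): a dict with "fovy" (degrees; the focal length in pixels is half the picture's height over the tangent of half this angle, whatever the lens; pixels are square), "cx", "cy" (the principal point, pixels), "extrinsics" (4x4, takes a point from world to camera coordinates). Camera axes: x right, y up, looking along -z (the intrinsics and any distortion apply to the point x, -y, -z); pixel columns grow to the right and rows downward; lengths in m; the calibration is good to about 2 mm. A picture is of the moment at which its call begins: read the wrist's pose just before it. camera_model takes no time and is no camera call; for the wrist camera it gives the pose at the moment of the call.
- bot.hand_in(): hands the job in; it is judged then, once.
Trained networks look in the newest picture that a camera, given by its name, has taken for a name from the list of things; names that differ only in an ending like _2 or _b are one class to them, and where a whole thing is asked for, a point or a joint stands for the part that bears it (a point fixed in the world has none). Each returns a list of dicts, best first, with "score" (0 to 1); they miss things now and then, are a little off and sometimes report something else, mostly with a low value. They report only what shows in the picture. A call takes as long as a camera call. They do not tell look-alikes from the thing itself.
- bot.regions_of(label, camera): "pixels" (420x560 bool, what is visible of it) and "rect" ([left, top, right, bottom] in pixels, round what is visible of it).
The state is a dict: "time_s": time; "joints": joint angles; "joint_velocities": joint speeds; "joint_efforts": joint torques, N m; "tcp_pos": TCP position; "orientation": TCP orientation; "wrist_force": force on the tool from outside, world axes, zero at the start; "wrist_torque": the same for the moment, N m; "opening": opening from 0.0 (shut) to 1.0 (fully open); "gripper_force": force on a finger pad.
Only numpy, scipy, OpenCV 4.12 (cv2) and the standard library are available. Lean on these libraries where they do the work, as an engineer would, in place of code of your own. Each camera call takes 0.05 s, during which the arm holds its last target. There are 200 camera calls.

### The job

Batter keeps running to one end of this waffle iron. Lower its lid shut, stand the pocket spirit level on the middle of the lid, pointing front to back, and turn the knob of the front levelling foot until the bubble sits between the two lines while the level is pressed down: the lid floats on springs, so the level reads true only while you press it, firmly but not hard, and the lid lies fully home. Finish while still pressing the level down with the fingers, lid home, level flat and bubble between the lines, and leave the other things on the worktop where they are.

Things in the scene. Friction and masses are not known exactly. Their poses are not given: they have to be found in the camera images.
- waffle_iron: waffle iron, black and steel, 240 wide, 90 high when shut, on two rear feet and a screw foot in front. Origin on the worktop under its middle; x from its front to its back, z up. It cannot be shifted, only tilts front to back with the foot; starts out of level by 3 to 7 mm at the foot. Sizes below are for the level iron. Base to x = -93, up to 54 high; the foot's tongue is below 38
- foot_knob (a point): centre of the front foot's black fluted knob, 39 across, 55 to 83 above the worktop, at x = -165 of the iron, axis upright, height constant; the lid handle ends 38 from its axis. Clockwise from above raises the iron's front, anticlockwise lowers it: 15 mm a turn; one radian tilts the iron 0.0097 rad and shifts the pressed bubble 3.4 mm. Needs 0.15 N m, stays where left
- lid_hinge (a joint): opening angle of the lid (rad), 0 shut, 1.35 fully open, about the axis at lid_axis along the iron's y. Starts 0.6 to 1.0 open. Stiff enough to stay where it is left; a few newtons at the handle move it
- lid_axis (a point): middle of the lid's hinge axis, at x = +100, y = 0, z = 52 of the iron. Wall cupboards hang 0.37 m and more above the worktop, beyond 0.66 m in front of the robot: keep the wrist out from under them
- lid_float (a joint): sprung floating joint of the lid about the same axis (rad), adds to lid_hinge: left alone, even with the level on it, the shut lid stands 0.030 ajar (front up, 6 mm at the front edge); 0 when pressed home, which takes 5 to 10 N on the level at the lid's middle
- lid: the lid, a steel slab 184 (x) by 238 (y) with a flat bare top 38 above the hinge axis (90 above the worktop when home). Origin on the hinge axis; when shut, x points to the back and z up; it covers x = -188 to -4
- lid_handle (a point): middle of the lid's black stub handle, 36 wide (y), 14 thick, sticking out 39 in front of the lid: 208 from the hinge axis along the lid and 17 towards its top; 69 above the worktop when shut. Can be pinched across its 36 width and swung down with the tool upright
- lid_spot (a point): middle of the lid's flat top, x = -96, y = 0, z = 38 of the lid: where the level goes
- level: loose pocket spirit level, an aluminium bar with black ends, 130 long (x), 26 wide (y), 40 tall (z), about 0.24 kg, standing on the worktop. Origin at the middle of its underside. A tube vial 44 long lies along x in the middle of its flat top; its bubble and two black lines show from above
- bubble (a joint): place of the bubble along the level's own +x (m), 0 in the middle; range -0.010 to 0.010. It creeps to the higher end, 6 mm a degree (0.344 m per rad), and takes over 1 s to settle. The lines leave it 2 mm to either side of the middle
- egg_timer: bystander: wind-up egg timer, 66 wide, 62 tall
- jam_jar: bystander: jam jar, 73 wide, 82 tall
- spread_tub: bystander: tub of spread, 96 x 137 x 53
- teaspoon_1: bystander: teaspoon, 130 long, lying flat
- tin_opener: bystander: tin opener, 174 long, lying flat
- mug_1: bystander: pale mug, 101 tall
- lemon: bystander: lemon
- wooden_spoon: bystander: wooden spoon, 337 long, lying flat
Things that resemble listed ones, but are neither listed nor needed, are in the scene too. Of the things like the level, leave any that is green or turquoise; of the rest the larger one is meant.

How it is judged:
By the outcome, as a careful person would: the job done as asked, in the order asked, and still so for the second after the job is handed in, while the arm keeps its last pose, push and grip.
It also fails if it takes over 72 s, if anything falls off the work surface, if the arm or the gripper's body presses on something with over 40 N, if the wrist force passes 120 N, or if a joint passes its speed limit or range.

## Working session

There is one attempt and no reset: what is moved stays moved. The work goes in short steps, Python scripts to look and compute and a tool call to move; the robot and the scene stay as the last step left them, time stands still between calls to the robot, and variables do not carry over. Pictures are saved under pics/ and viewed, at most 10 in all, crops included, and the job is handed in when it is done.

Besides the shell and the picture viewer there is one more tool, called as name(argument=value, ...) on one line, values as JSON. jog_arm: Moves the arm, as the interface text tells. Scaled input: -1 to 1 covers 0.25 m each way for a shift and 180 degrees each way for a turn. Its arguments: {"type":"object","properties":{"plan":{"type":"array"},"grip_force":{"type":"number"}},"required":["plan"]}

```bash
ls; mkdir -p pics; python3 - <<'E'
from station import bot
import cv2, numpy as np
s=bot.read_state(); print({k:np.round(v,3).tolist() for k,v in s.items()}, bot.tip_extent)
a=bot.read_camera("scene"); b=bot.read_camera("top")
cv2.imwrite("pics/a.png",cv2.resize(a,None,fx=1.4,fy=1.4)[:,:,::-1]); cv2.imwrite("pics/b.png",cv2.resize(b,None,fx=1.4,fy=1.4)[:,:,::-1])
for c in("scene","top"):
  m=bot.camera_model(c);print(c,{k:np.round(v,4).tolist() if not isinstance(v,str) else v for k,v in m.items()})
  for n in("level","waffle_iron","foot_knob","lid_handle","lid"):
    print(c,n,[(round(r["score"],2),np.round(r["rect"]).tolist()) for r in bot.regions_of(n,c)][:4])
E
```

```text
pics
{'time_s': 0.0, 'joints': [1.212, 0.379, 1.735, -0.0, 1.029, -0.033], 'joint_velocities': [-0.0, 0.002, -0.001, -0.002, 0.001, -0.001], 'joint_efforts': [0.005, -76.373, -43.436, 0.065, 0.043, -0.0], 'tcp_pos': [0.224, 0.663, 0.207], 'orientation': [-0.0, 0.162, 0.987, -0.001], 'wrist_force': [-0.279, -0.3, -0.443], 'wrist_torque': [0.009, -0.035, 0.014], 'gripper_force': 0.0, 'opening': 0.998} 0.017
scene {'fovy': 50.1726, 'cx': 281.066, 'cy': 207.2795, 'extrinsics': [[0.8553, -0.5178, 0.0182, -0.5074], [0.3086, 0.5373, 0.7849, -0.2194], [-0.4163, -0.6657, 0.6193, -1.5265], [0.0, 0.0, 0.0, 1.0]]}
scene level [(0.81, [362.0, 335.0, 372.0, 385.0]), (0.77, [273.0, 238.0, 303.0, 262.0]), (0.69, [233.0, 226.0, 260.0, 243.0]), (0.49, [210.0, 193.0, 232.0, 209.0])]
scene waffle_iron [(0.6, [232.0, 145.0, 315.0, 225.0]), (0.23, [316.0, 222.0, 332.0, 238.0])]
scene foot_knob []
scene lid_handle [(0.95, [256.0, 150.0, 315.0, 197.0]), (0.61, [214.0, 144.0, 236.0, 173.0])]
scene lid [(0.83, [254.0, 146.0, 313.0, 196.0])]
top {'fovy': 46.0151, 'cx': 281.7365, 'cy': 211.5146, 'extrinsics': [[-0.0891, -0.996, -0.0055, -0.0047], [0.9758, -0.0884, 0.2002, -0.5707], [-0.1999, 0.0124, 0.9797, -1.7009], [0.0, 0.0, 0.0, 1.0]]}
top level [(0.84, [438.0, 216.0, 474.0, 237.0]), (0.76, [314.0, 212.0, 331.0, 248.0]), (0.72, [203.0, 169.0, 276.0, 208.0]), (0.61, [212.0, 252.0, 219.0, 273.0])]
top waffle_iron [(0.83, [202.0, 169.0, 278.0, 254.0])]
top foot_knob []
top lid_handle [(0.93, [204.0, 166.0, 276.0, 211.0])]
top lid [(0.71, [205.0, 168.0, 274.0, 207.0])]
```

View pics/a.png

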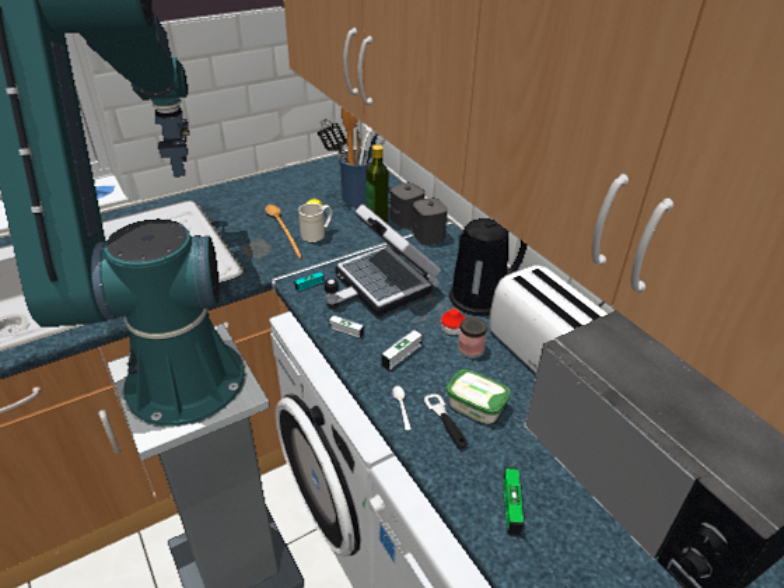

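View pics/b.png

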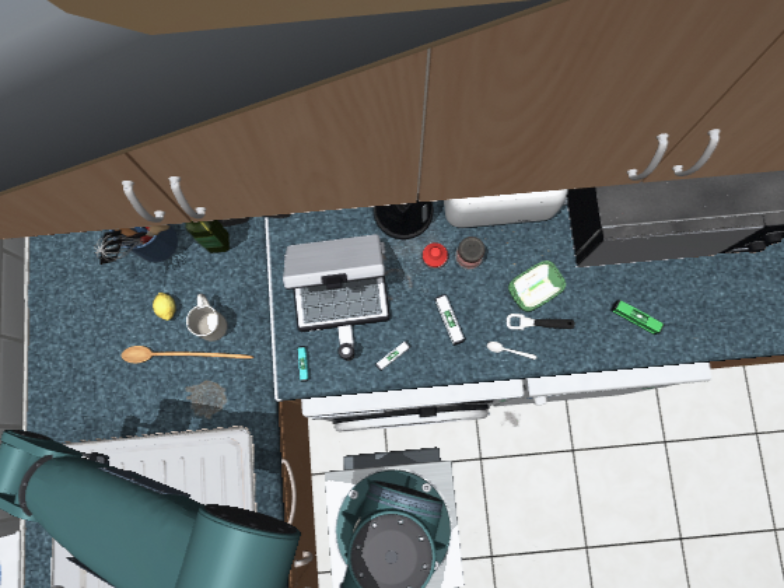

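The top view (shown at 1.4x) has four level-like bars: turquoise (303,363), small white (393,354), larger white (450,319) and green (637,316). The level meant is the one at (450,319), because it is the larger of the two that aren't green or turquoise. The iron is at (335,290), lid ajar, with its knob at (346,351). I'll confirm the choice in an enlarged crop.

```bash
cat > h.py <<'E'
from station import bot
import numpy as np, cv2
def ray(c,u,v,m=None):
    m=m or bot.camera_model(c); E=np.array(m["extrinsics"]); f=210/np.tan(np.radians(m["fovy"]/2))
    d=np.array([(u-m["cx"])/f,-(v-m["cy"])/f,-1]); R=E[:3,:3]
    return -R.T@E[:3,3], R.T@d
def onz(c,u,v,z,m=None):
    o,d=ray(c,u,v,m); return o+d*(z-o[2])/d[2]
def proj(c,P,m=None):
    m=m or bot.camera_model(c); E=np.array(m["extrinsics"]); f=210/np.tan(np.radians(m["fovy"]/2))
    p=np.atleast_2d(P)@E[:3,:3].T+E[:3,3]; return np.c_[m["cx"]+f*p[:,0]/-p[:,2], m["cy"]-f*p[:,1]/-p[:,2]]
E
python3 - <<'E'
from h import *
a=bot.read_camera("top");b=bot.read_camera("scene")
A=cv2.resize(a[165:280,195:345],None,fx=5,fy=5,interpolation=cv2.INTER_CUBIC)
cv2.imwrite("pics/c.png",A[:,:,::-1])
B=cv2.resize(b[140:265,205:325],None,fx=4.8,fy=4.8,interpolation=cv2.INTER_CUBIC)
cv2.imwrite("pics/d.png",B[:,:,::-1])
for r in bot.regions_of("level","top"):
    if r["score"]<.3: continue
    p=np.argwhere(r["pixels"])[:,::-1].astype(np.float32); q=cv2.minAreaRect(p); c=cv2.boxPoints(q)
    print(round(r["score"],2),q,[np.round(onz("top",*x,0.04),3).tolist() for x in c], onz("top",*q[0],0.03).round(3))
E
```

```text
0.8 ((320.3276062011719, 228.0689697265625), (37.13907241821289, 9.099071502685547), 68.19859313964844) [[0.559, -0.154, 0.04], [0.569, -0.185, 0.04], [0.44, -0.221, 0.04], [0.431, -0.19, 0.04]] [ 0.501 -0.189  0.03 ]
0.79 ((454.8089294433594, 226.3502960205078), (38.46778869628906, 9.896278381347656), 28.610462188720703) [[0.486, -0.6, 0.04], [0.516, -0.622, 0.04], [0.439, -0.731, 0.04], [0.409, -0.709, 0.04]] [ 0.464 -0.669  0.03 ]
0.56 ((280.1040954589844, 253.6324920654297), (5.95355224609375, 26.566326141357422), 51.8427734375) [[0.404, 0.008, 0.04], [0.456, -0.071, 0.04], [0.438, -0.082, 0.04], [0.387, -0.003, 0.04]] [ 0.422 -0.037  0.03 ]
0.49 ((334.5, 180.5), (23.0, 19.0), 90.0) [[0.715, -0.228, 0.04], [0.709, -0.297, 0.04], [0.623, -0.287, 0.04], [0.629, -0.218, 0.04]] [ 0.672 -0.259  0.03 ]
0.45 ((215.87242126464844, 259.9689636230469), (24.332326889038086, 5.564047336578369), 85.2363510131836) [[0.462, 0.201, 0.04], [0.462, 0.182, 0.04], [0.376, 0.18, 0.04], [0.376, 0.2, 0.04]] [0.42  0.192 0.03 ]
```

View pics/c.png

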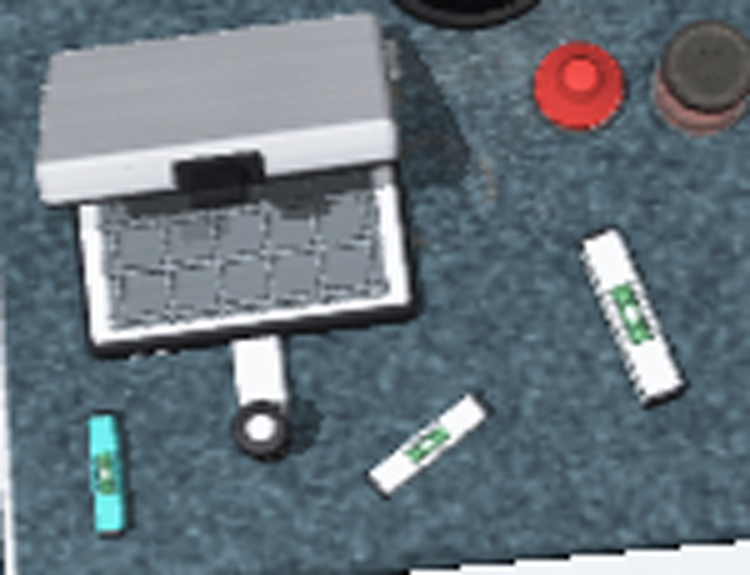

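View pics/d.png

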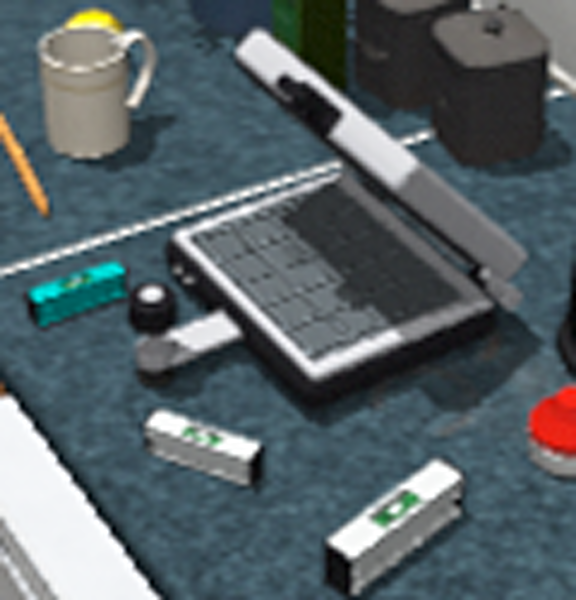

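The crops confirm it: the larger white level is at about (630,315) in the top crop, and the smaller white one is at (428,445). The knob cap centre is at (262,428) and the lid handle at (217,172). Next I'll fit the iron's pose from these keypoints.

```bash
cat > iron.py <<'E'
from h import *
def iron(p,P):  # P in iron frame level
    x,y,a=p[:3]; c,s=np.cos(a),np.sin(a); P=np.atleast_2d(P)
    return np.c_[x+c*P[:,0]-s*P[:,1], y+s*P[:,0]+c*P[:,1], P[:,2]]
def lid(p,L,th):
    L=np.atleast_2d(L); c,s=np.cos(th),np.sin(th)
    return iron(p,np.c_[.1+L[:,0]*c+L[:,2]*s, L[:,1], .052-L[:,0]*s+L[:,2]*c])
E
python3 - <<'E'
from iron import *
from scipy.optimize import least_squares
T=lambda x,y:(195+x/5,165+y/5); S=lambda x,y:(205+x/4.8,140+y/4.8)
B={"knob":[-.165,0,.083],"fl":[-.093,.12,.054],"fr":[-.093,-.12,.054]}
L={"ftl":[-.188,.119,.038],"ftr":[-.188,-.119,.038],"btl":[-.004,.119,.038],"btr":[-.004,-.119,.038],"h":[-.227,0,.017]}
obs=[("top","knob",T(262,428)),("scene","knob",S(151,293)),("top","fl",T(95,340)),("top","fr",T(412,300)),("scene","fl",S(172,238)),("scene","fr",S(318,380)),
("top","ftl",T(42,168)),("top","ftr",T(395,124)),("top","btl",T(57,52)),("top","btr",T(378,14)),("scene","ftl",S(262,30)),("scene","btr",S(526,255))]
M={c:bot.camera_model(c) for c in("top","scene")}
def res(p):
    r=[]
    for c,k,o in obs:
        P=iron(p,B[k]) if k in B else lid(p,L[k],p[3])
        r.append(proj(c,P,M[c])[0]-o)
    return np.ravel(r)
s=least_squares(res,[.55,.1,-.05,.8],loss="soft_l1")
print(s.x.round(4)); 
for o,r in zip(obs,res(s.x).reshape(-1,2).round(1)): print(o[:2],r)
p=s.x
print("knob",iron(p,[-.165,0,.07]).round(4),"handle",lid(p,[-.208,0,.017],p[3]).round(4),"spot",lid(p,[-.096,0,.038],0).round(4), "hinge",iron(p,[.1,0,.052]).round(4))
for c,u,v in (("top",)+T(262,428),("scene",)+S(151,293)): print(onz(c,u,v,.083).round(4))
E
```

```text
[0.6048 0.0795 0.0385 0.8283]
('top', 'knob') [ 0.4 -1. ]
('scene', 'knob') [0.6 0.8]
('top', 'fl') [-1.7  1.8]
('top', 'fr') [2.3 1.2]
('scene', 'fl') [-2.3 -3. ]
('scene', 'fr') [-1.4 -0.9]
('top', 'ftl') [-0.8  0.1]
('top', 'ftr') [ 1.3 -0.2]
('top', 'btl') [-1.  -1.8]
('top', 'btr') [ 1.  -2.5]
('scene', 'ftl') [-1.8 -0.2]
('scene', 'btr') [2.2 0.9]
knob [[0.4399 0.0731 0.07  ]] handle [[0.5767 0.0784 0.2167]] spot [[0.6088 0.0796 0.09  ]] hinge [[0.7047 0.0833 0.052 ]]
[0.4364 0.0747 0.083 ]
[0.4401 0.0785 0.083 ]
```

```bash
cat > go.py <<'E'
from iron import *
from scipy.spatial.transform import Rotation as Ro
P0=[0.6048,0.0795,0.0385,0.8283]
def pose():
    s=bot.read_state(); q=s["orientation"]; return np.array(s["tcp_pos"]),Ro.from_quat([q[1],q[2],q[3],q[0]]),s
def phi(R): y=R.as_matrix()[:,1]; return np.degrees(np.arctan2(y[1],y[0]))
def Rt(f):
    f=np.radians(f); y=np.array([np.cos(f),np.sin(f),0]); z=np.array([0,0,-1.]); return Ro.from_matrix(np.c_[np.cross(y,z),y,z])
def row(t,f,base=None):
    p,R=base or pose()[:2]
    d=R.inv().apply(np.array(t)-p)/.25; w=(R.inv()*Rt(f)).as_rotvec()/np.pi
    n=max(np.linalg.norm(d)*.25/.0417,np.linalg.norm(w)*180/7.16)
    print(np.r_[d,w].round(4).tolist(),"rows>=",round(n,1)); return d,w
E
python3 - <<'E'
from go import *
p,R,s=pose(); print(p,phi(R))
row([.54,.078,.30],92.2); row([.38,.36,.28],82)
h=lid(P0,[-.214,0,.017],P0[3]);print(h)
E
```

```text
[0.22404436 0.66318058 0.20730842] 71.33504596567843
[-1.9465, -1.8132, -0.3707, -0.0, 0.0, -0.1159] rows>= 16.1
[-0.9791, -0.9493, -0.2907, -0.0, 0.0, -0.0592] rows>= 8.4
[[0.57265748 0.0782619  0.22116576]]
```

jog_arm(plan=[[-0.98,-0.95,-0.29,0,0,-0.06,1],[-0.98,-0.95,-0.29,0,0,-0.06,1],[-0.98,-0.95,-0.29,0,0,-0.06,1],[-0.98,-0.95,-0.29,0,0,-0.06,1],[-0.98,-0.95,-0.29,0,0,-0.06,1],[-0.98,-0.95,-0.29,0,0,-0.06,1],[-0.98,-0.95,-0.29,0,0,-0.06,1],[-0.98,-0.95,-0.29,0,0,-0.06,1],[-0.98,-0.95,-0.29,0,0,-0.06,1],[-0.98,-0.95,-0.29,0,0,-0.06,1]], grip_force=15)

```text
time_s: 1.58
tcp_pos: [0.3817, 0.3575, 0.281]
orientation: [0.001, 0.07, 0.998, 0.001]
wrist_force: [0.6, 0.6, 0.6]
opening: 0.999
gripper_force: 0.0
```

```bash
python3 - <<'E'
from go import *
p,R,s=pose(); print(p,phi(R),s["time_s"])
row([.50,.078,.30],92.2)
E
```

```text
[0.3817109  0.35750586 0.28103432] 81.96386004602779 1.5833
[-0.6249, -1.0408, -0.0761, 0.0003, 0.0005, -0.0569] rows>= 7.3
```

jog_arm(plan=[[-0.62,-1,-0.08,0,0,-0.057,1],[-0.62,-1,-0.08,0,0,-0.057,1],[-0.62,-1,-0.08,0,0,-0.057,1],[-0.62,-1,-0.08,0,0,-0.057,1],[-0.62,-1,-0.08,0,0,-0.057,1],[-0.62,-1,-0.08,0,0,-0.057,1],[-0.62,-1,-0.08,0,0,-0.057,1],[-0.62,-1,-0.08,0,0,-0.057,1],[-0.62,-1,-0.08,0,0,-0.057,1]])

```text
time_s: 2.33
tcp_pos: [0.5003, 0.0895, 0.2999]
orientation: [0.0, -0.019, 1.0, 0.0]
wrist_force: [0.1, -0.2, 0.2]
opening: 1.001
gripper_force: 0.0
```

```bash
python3 - <<'E'
from go import *
p,R,s=pose(); print(p,phi(R),s["time_s"]); m=bot.camera_model("wrist"); E=np.array(m["extrinsics"])
print(m["fovy"],m["cx"],m["cy"],E.round(3).tolist())
c=-E[:3,:3].T@E[:3,3]; print("cam in tool",R.inv().apply(c-p).round(4),"look",R.inv().apply(-E[2,:3]).round(3))
a=bot.read_camera("wrist")
for n,P in dict(knob=iron(P0,[-.165,0,.083]),h=lid(P0,[-.227,0,.024],P0[3]),fl=iron(P0,[-.093,.12,.054]),fr=iron(P0,[-.093,-.12,.054])).items():
    u=proj("wrist",P,m)[0]; print(n,u.round(1)); 
    if 0<u[0]<560 and 0<u[1]<420: cv2.drawMarker(a,tuple(int(x) for x in u),(255,0,255),0,8)
cv2.imwrite("pics/e.png",a[:,:,::-1])
E
```

```text
[0.50030779 0.08952348 0.29986288] 92.2187971348242 2.3333
59.14986859995344 278.7949574869227 207.30276872112603 [[-0.038, 0.999, 0.0, -0.071], [-0.966, -0.037, -0.256, 0.538], [-0.255, -0.01, 0.967, -0.351], [0.0, 0.0, 0.0, 1.0]]
cam in tool [ 0.0729  0.0009 -0.1772] look [-0.255 -0.     0.967]
knob [264.4 121.4]
h [258.3 310. ]
fl [369.1 184.2]
fr [162.8 184.2]
```

View pics/e.png

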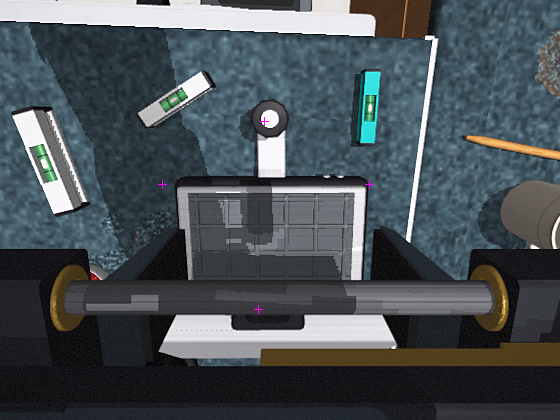

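The wrist view shows the knob at (269,118) and the handle at (268,322), both a few pixels off the model markers. The fingers are open above the lid front. I'll correct the iron pose.

```bash
python3 - <<'E'
from go import *
m=bot.camera_model("wrist")
k=onz("wrist",269.5,118,.083,m); print("knob",k)
for z in(.22,.235): print("h",z,onz("wrist",268,322,z,m))
b=[onz("wrist",178,180,.054,m),onz("wrist",366,180,.054,m)]; print(b)
P=[k[0]+.165*np.cos(.0385),k[1]+.165*np.sin(.0385),.0385,.83]; print(P)
print(lid(P,[-.214,0,.017],.83),proj("wrist",lid(P,[[-.227,0,.024],[-.227,0,.01],[-.188,0,.038],[-.188,-.119,.038]],.83),m).round(0))
q=lid(P,[-.214,0,.017],.83)[0]; row(q+[0,0,.006],92.2)
E
```

```text
knob [0.43544729 0.07958189 0.083     ]
h 0.22 [0.58743202 0.0867516  0.22      ]
h 0.235 [0.57804779 0.08686906 0.235     ]
[array([ 0.5101198 , -0.02474326,  0.054     ]), array([0.50150032, 0.19300009, 0.054     ])]
[np.float64(0.6003250179033938), np.float64(0.08593281856999667), 0.0385, 0.83]
[[0.56847006 0.0847058  0.2213902 ]] [[265. 306.]
 [266. 287.]
 [267. 335.]
 [118. 335.]]
[-0.2743, -0.0354, 0.2888, 0.0001, -0.0001, 0.0005] rows>= 2.4
```

```bash
python3 - <<'E'
from go import *
m=bot.camera_model("wrist"); P=[.6003,.0859,.0385]
for th in(.83,.86,.89,.92):
  print(th,proj("wrist",lid(P,[[-.227,0,.024],[-.188,0,.024],[-.188,0,.038],[-.188,-.08,.038]],th),m).round(0).tolist(),lid(P,[-.216,0,.017],th).round(4))
q=lid(P,[-.216,0,.017],.87)[0]; print(q); row(q+[0,0,.006],92.2)
E
```

```text
0.83 [[265.0, 306.0], [267.0, 317.0], [267.0, 335.0], [167.0, 335.0]] [[0.5671 0.0846 0.2229]]
0.86 [[265.0, 316.0], [267.0, 324.0], [266.0, 343.0], [166.0, 343.0]] [[0.5723 0.0848 0.2268]]
0.89 [[265.0, 326.0], [267.0, 332.0], [266.0, 350.0], [166.0, 350.0]] [[0.5776 0.085  0.2305]]
0.92 [[265.0, 336.0], [267.0, 339.0], [266.0, 358.0], [165.0, 358.0]] [[0.583  0.0852 0.2341]]
[0.57403054 0.08488813 0.2280571 ]
[-0.2965, -0.0356, 0.2621, 0.0001, -0.0001, 0.0005] rows>= 2.4
```

jog_arm(plan=[[-0.3,-0.015,0.0,0,0,0,1],[-0.3,-0.015,0.0,0,0,0,1],[-0.3,-0.015,0.13,0,0,0,1],[-0.3,-0.015,0.26,0,0,0,1],[-0.3,-0.015,0.26,0,0,0,1],[-0.3,-0.015,0.26,0,0,0,0.25],[-0.3,-0.015,0.26,0,0,0,0.25],[-0.3,-0.015,0.26,0,0,0,0.25],[-0.3,-0.015,0.26,0,0,0,0.25],[-0.3,-0.015,0.26,0,0,0,0.25],[-0.3,-0.015,0.26,0,0,0,0.25]], grip_force=15)

```text
time_s: 3.3
tcp_pos: [0.5749, 0.0904, 0.2358]
orientation: [0.001, -0.021, 1.0, 0.0]
wrist_force: [-0.8, -0.8, -0.8]
opening: 0.594
gripper_force: 0.0
```

jog_arm(plan=[[0,0,0,0,0,0,0.25],[0,0,0,0,0,0,0.25],[0,0,0,0,0,0,0.25],[0,0,0,0,0,0,0.25]])

```text
time_s: 3.63
tcp_pos: [0.5746, 0.0902, 0.2348]
orientation: [-0.0, -0.021, 1.0, 0.0]
wrist_force: [-0.5, -0.2, -0.1]
opening: 0.296
gripper_force: 0.0
```

```bash
python3 - <<'E'
from go import *
a=bot.read_camera("wrist"); b=bot.read_camera("scene"); t=bot.read_camera("top")
B=cv2.resize(b[120:230,205:325],(480,440),interpolation=cv2.INTER_CUBIC)
T=cv2.resize(t[150:260,195:295],(300,330),interpolation=cv2.INTER_CUBIC)
A=cv2.resize(a[150:,80:480],(320,216))
C=np.zeros((600,800,3),np.uint8); C[:440,:480]=B; C[:330,480:780]=T; C[340:556,480:800]=A
cv2.imwrite("pics/f.png",C[:,:,::-1])
E
```

```text
(no output)
```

View pics/f.png

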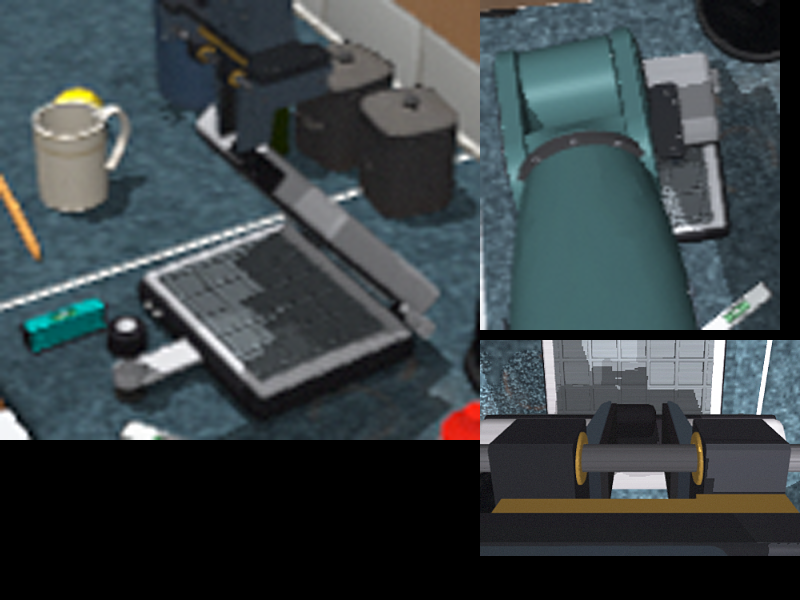

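jog_arm(plan=[[0,0,0,0,0,0,0],[0,0,0,0,0,0,0],[0,0,0,0,0,0,0]])

```text
time_s: 4.03
tcp_pos: [0.5745, 0.0903, 0.2348]
orientation: [-0.0, -0.021, 1.0, -0.0]
wrist_force: [0.3, 0.2, -0.8]
opening: 0.064
gripper_force: 0.0
```

jog_arm(plan=[[0.06,-0.01,0.05,0,0,0,0],[0.126,-0.02,0.115,0,0,0,0],[0.16,-0.02,0.16,0,0,0,0],[0.19,-0.02,0.205,0,0,0,0],[0.222,-0.03,0.252,0,0,0,0],[0.222,-0.03,0.252,0,0,0,0]])

```text
time_s: 4.53
tcp_pos: [0.5173, 0.0802, 0.17]
orientation: [-0.002, -0.021, 1.0, -0.0]
wrist_force: [-0.4, 0.2, 0.8]
opening: 0.007
gripper_force: 0.0
```

```bash
python3 - <<'E'
from go import *
p,R,s=pose(); print(p,s["wrist_force"],s["opening"])
a=bot.read_camera("wrist"); b=bot.read_camera("scene")
m=bot.camera_model("wrist")
for n,d in dict(tip=[0,0,.017],tipn=[.016,0,.017],tipf=[-.016,0,.017]).items():
    u=proj("wrist",p+R.apply(d),m)[0]; cv2.drawMarker(a,tuple(int(x) for x in u),(255,0,255),0,8)
B=cv2.resize(b[120:230,205:325],(480,440),interpolation=cv2.INTER_CUBIC)
C=np.zeros((600,800,3),np.uint8); C[:440,:400]=B[:,:400]; C[:405,400:]=cv2.resize(a[150:,80:480],(400,270))[:,:].repeat(1,0)[:270] if 0 else cv2.copyMakeBorder(cv2.resize(a[150:,80:480],(400,270)),0,135,0,0,0)
cv2.imwrite("pics/g.png",C[:440,:,::-1])
E
```

```text
[0.5172673  0.08018957 0.17000156] [-0.41871643  0.18998535  0.78661084] 0.006747145678298981
```

View pics/g.png

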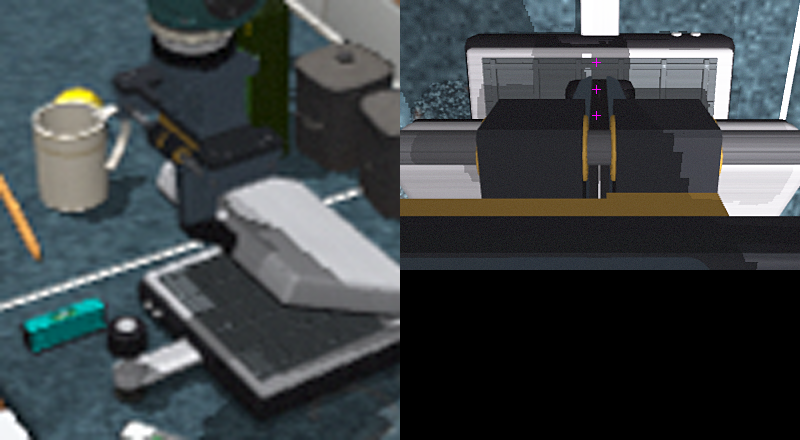

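The scene view shows the fingertips on the handle and the lid swung down to roughly 0.35 rad open, so pushing works. I'll continue.

jog_arm(plan=[[0.03,0,0.07,0,0,0,0],[0.06,0,0.144,0,0,0,0],[0.07,0,0.19,0,0,0,0],[0.083,0.01,0.226,0,0,0,0],[0.093,0.01,0.25,0,0,0,0],[0.093,0.01,0.268,0,0,0,0],[0.093,0.01,0.276,0,0,0,0]])

```text
time_s: 5.22
tcp_pos: [0.4963, 0.0821, 0.1026]
orientation: [-0.0, -0.021, 1.0, -0.0]
wrist_force: [-0.9, 0.1, 1.9]
opening: 0.005
gripper_force: 0.8
```

jog_arm(plan=[[0,0,0.01,0,0,0,0],[0,0,0.02,0,0,0,0],[0,0,0.03,0,0,0,0],[0,0,0.035,0,0,0,0],[0,0,0.035,0,0,0,0]])

```text
time_s: 5.63
tcp_pos: [0.4962, 0.082, 0.0939]
orientation: [0.0, -0.021, 1.0, -0.0]
wrist_force: [-0.0, 0.5, 0.8]
opening: 0.009
gripper_force: 0.2
```

jog_arm(plan=[[0,0,0.012,0,0,0,0],[0,0,0.02,0,0,0,0],[0,0,0.02,0,0,0,0]])

```text
time_s: 5.88
tcp_pos: [0.496, 0.082, 0.0887]
orientation: [-0.0, -0.021, 1.0, -0.0]
wrist_force: [0.7, -0.6, 0.5]
opening: 0.005
gripper_force: 0.1
```

jog_arm(plan=[[0,0,0.01,0,0,0,0],[0,0,0.02,0,0,0,0],[0,0,0.02,0,0,0,0]])

```text
time_s: 6.13
tcp_pos: [0.4959, 0.082, 0.0836]
orientation: [-0.0, -0.021, 1.0, -0.0]
wrist_force: [-0.3, 0.7, 0.1]
opening: 0.002
gripper_force: 0.1
```

```bash
python3 - <<'E'
from go import *
p,R,s=pose(); print(p,s["wrist_force"],s["joint_efforts"])
a=bot.read_camera("wrist"); b=bot.read_camera("scene")
m=bot.camera_model("wrist")
for n,d in dict(tip=[0,0,.017],tipn=[.016,0,.017],tipf=[-.016,0,.017]).items():
    u=proj("wrist",p+R.apply(d),m)[0]; cv2.drawMarker(a,tuple(int(x) for x in u),(255,0,255),0,8)
C=np.zeros((440,800,3),np.uint8); C[:,:400]=cv2.resize(b[120:230,205:305],(400,440),interpolation=cv2.INTER_CUBIC); C[:420,400:]=a[:,80:480]
cv2.imwrite("pics/i.png",C[:,:,::-1])
E
```

```text
[0.49592512 0.08196947 0.08362923] [-0.27405907  0.73504752  0.1364777 ] [-2.14097014e-02 -5.45612061e+01 -3.09930611e+01 -2.77641899e-02
  8.85775988e-02 -1.51583336e-03]
```

View pics/i.png

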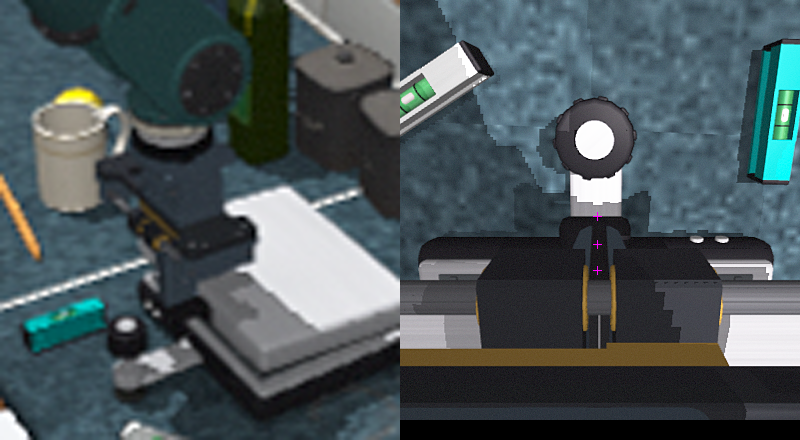

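jog_arm(plan=[[0,0,0.008,0,0,0,0],[0,0,0.016,0,0,0,0],[0,0,0.016,0,0,0,0]])

```text
time_s: 6.48
tcp_pos: [0.496, 0.082, 0.0798]
orientation: [-0.0, -0.021, 1.0, -0.0]
wrist_force: [-0.1, -0.2, 0.8]
opening: 0.001
gripper_force: 0.1
```

jog_arm(plan=[[0,0,0.008,0,0,0,0],[0,0,0.016,0,0,0,0],[0,0,0.016,0,0,0,0]])

```text
time_s: 6.73
tcp_pos: [0.4959, 0.082, 0.0757]
orientation: [-0.0, -0.021, 1.0, -0.0]
wrist_force: [1.3, -0.2, 0.8]
opening: 0.006
gripper_force: 0.0
```

```bash
python3 - <<'E'
from go import *
p,R,s=pose(); print(p,s["wrist_force"],s["wrist_torque"],bot.tip_extent)
m=bot.camera_model("wrist"); a=bot.read_camera("wrist"); b=bot.read_camera("scene")
E=np.array(m["extrinsics"]).copy(); dz=.0836-.0757
m2=dict(m); E[:3,3]-=E[:3,:3]@np.array([0,0,dz]); m2["extrinsics"]=E
print("knob",onz("wrist",275,139,.083,m2)); print("end",onz("wrist",273,215,.07,m2))
for d in ([0,0,.017],[.016,0,.017],[-.016,0,.017]):
    u=proj("wrist",p+R.apply(d),m)[0]; cv2.drawMarker(a,tuple(int(x) for x in u),(255,0,255),0,6)
C=np.zeros((600,800,3),np.uint8); C[:,:400]=cv2.resize(b[150:225,235:285],(400,600),interpolation=cv2.INTER_CUBIC); C[:,400:]=cv2.resize(a[50:350,180:380],(400,600),interpolation=cv2.INTER_CUBIC)
cv2.imwrite("pics/j.png",C[:,:,::-1])
E
```

```text
[0.49594787 0.08200026 0.07568967] [ 1.30128403 -0.19421291  0.84414201] [ 0.01205692 -0.00505342  0.03525909] 0.017
knob [0.43659073 0.07862337 0.083     ]
end [0.47777977 0.07902228 0.07      ]
```

View pics/j.png

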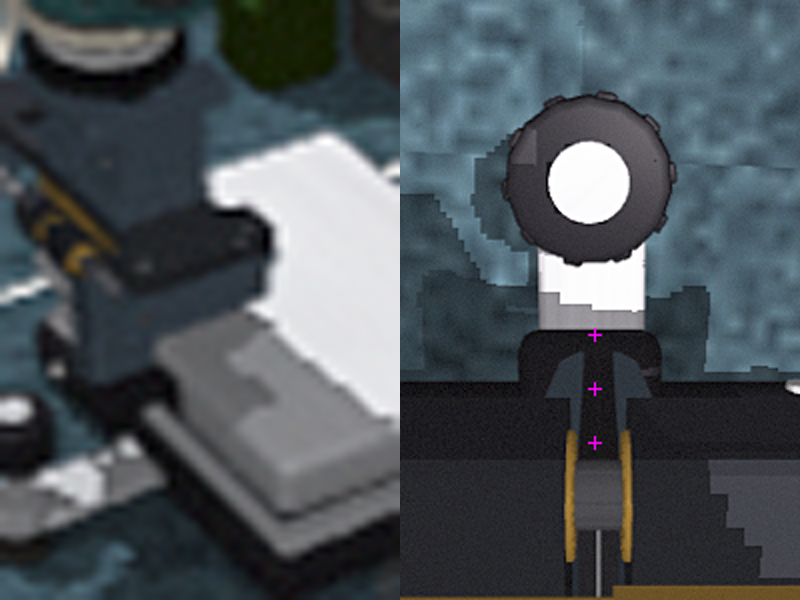

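Both views show the lid close to shut with the fingers on the handle. The force readings don't confirm contact, though, so I'll raise the fingers and check numerically.

jog_arm(plan=[[0,0,-0.12,0,0,0,0],[0,0,-0.24,0,0,0,0],[0.2,0,-0.4,0,0,0,0],[0.3,0,-0.5,0,0,0,0],[0.3,0,-0.5,0,0,0,0],[0.3,0,-0.5,0,0,0,0]])

```text
time_s: 7.33
tcp_pos: [0.4203, 0.0789, 0.2034]
orientation: [0.002, -0.021, 1.0, 0.0]
wrist_force: [0.7, -0.3, 0.2]
opening: 0.003
gripper_force: 0.0
```

```bash
python3 - <<'E'
from go import *
p,R,s=pose(); print(p,s["wrist_force"])
m=bot.camera_model("wrist"); a=bot.read_camera("wrist"); cv2.imwrite("w1.png",a[:,:,::-1])
P=[.6013,.085,.0385]
names=["hend top","hjunc top","lid front top","lid front bot?","lid back top","base front"]
for th in(0,.03,.1):
    L=lid(P,[[-.227,0,.024],[-.188,0,.024],[-.188,0,.038],[-.188,0,.004],[-.004,0,.038],[-.227,-.018,.024],[-.227,.018,.024],[-.188,-.119,.038],[-.188,.119,.038]],th)
    print(th,proj("wrist",L,m).round(0).tolist())
print("base",proj("wrist",iron(P,[[-.093,0,.054],[-.165,0,.083]]),m).round(0).tolist())
for u in(270,278,330):
    c=a[:,u-1:u+2].mean((1,2)).astype(int); print(u,[(i,int(c[i])) for i in range(60,420,4)])
r=a[250:400:10,60:520:8].mean(2).astype(int)
for n,q in zip(range(250,400,10),r): print(n,*q)
for n in("lid_handle","lid","foot_knob"): print(n,[(round(x["score"],2),x["rect"]) for x in bot.regions_of(n,"wrist")][:3])
E
```

```text
[0.42033151 0.0789402  0.20342133] [ 0.73845621 -0.25378859  0.19002974]
0 [[276.0, 258.0], [276.0, 297.0], [276.0, 305.0], [277.0, 287.0], [276.0, 470.0], [256.0, 258.0], [297.0, 258.0], [140.0, 305.0], [412.0, 306.0]]
0.03 [[276.0, 262.0], [276.0, 301.0], [276.0, 310.0], [277.0, 290.0], [276.0, 471.0], [256.0, 262.0], [297.0, 262.0], [138.0, 310.0], [414.0, 310.0]]
0.1 [[276.0, 272.0], [276.0, 312.0], [276.0, 322.0], [276.0, 298.0], [276.0, 473.0], [255.0, 272.0], [298.0, 272.0], [133.0, 322.0], [420.0, 322.0]]
base [[277.0, 282.0], [277.0, 219.0]]
270 [(60, 233), (64, 236), (68, 236), (72, 236), (76, 236), (80, 237), (84, 237), (88, 237), (92, 237), (96, 254), (100, 88), (104, 70), (108, 65), (112, 76), (116, 87), (120, 94), (124, 96), (128, 88), (132, 82), (136, 89), (140, 89), (144, 82), (148, 90), (152, 106), (156, 107), (160, 101), (164, 88), (168, 79), (172, 85), (176, 90), (180, 75), (184, 34), (188, 78), (192, 10), (196, 9), (200, 24), (204, 47), (208, 17), (212, 118), (216, 129), (220, 228), (224, 228), (228, 47), (232, 41), (236, 40), (240, 35), (244, 35), (248, 33), (252
[... 4698 characters left out ...]
 15 23 21 24 25 24 21 10 20 24 18 22 15 22 21 27 23 19 20 9 10 25 20 23 20 14 15 19 27 22 22 21 24 21 21 23 27 27 21 24 20 24 26 14 22
380 12 22 21 19 9 18 13 17 25 23 19 20 23 19 18 23 18 21 16 16 18 19 16 24 20 23 16 21 26 21 21 11 23 21 26 20 25 22 20 20 19 27 22 25 18 21 18 25 24 19 30 19 18 14 17 25 19 27
390 18 26 20 19 4 22 15 14 21 24 22 22 18 8 20 16 20 11 21 17 13 22 32 21 14 24 21 21 11 13 21 20 18 17 20 16 18 16 16 19 24 24 22 16 31 18 24 23 14 14 24 22 24 24 16 24 22 15
lid_handle [(0.7, [507.7, 216.6, 557.7, 236.7]), (0.66, [0.0, 186.3, 57.7, 279.3]), (0.59, [142.3, 257.3, 411.2, 352.6])]
lid [(0.84, [145.0, 263.6, 406.3, 349.7])]
foot_knob [(0.7, [254.3, 186.8, 301.1, 232.7])]
```

jog_arm(plan=[[-0.16,0,0.05,0,0,0,0],[-0.32,0,0.1,0,0,0,0],[-0.46,0,0.15,0,0,0,0],[-0.46,0,0.25,0,0,0,0],[-0.46,0,0.314,0,0,0,0],[-0.46,0,0.33,0,0,0,0],[-0.46,0,0.346,0,0,0,0],[-0.46,0,0.346,0,0,0,0]])

```text
time_s: 8.2
tcp_pos: [0.5358, 0.0836, 0.1138]
orientation: [-0.001, -0.021, 1.0, -0.0]
wrist_force: [-0.3, -0.0, -0.4]
opening: 0.012
gripper_force: 0.0
```

jog_arm(plan=[[0,0,0.008,0,0,0,0],[0,0,0.016,0,0,0,0],[0,0,0.02,0,0,0,0],[0,0,0.02,0,0,0,0]])

```text
time_s: 8.53
tcp_pos: [0.5362, 0.0837, 0.11]
orientation: [0.0, -0.021, 1.0, 0.0]
wrist_force: [-0.5, 0.3, 0.2]
opening: 0.002
gripper_force: 0.0
```

jog_arm(plan=[[0,0,0.008,0,0,0,0],[0,0,0.016,0,0,0,0],[0,0,0.016,0,0,0,0]])

```text
time_s: 8.78
tcp_pos: [0.5359, 0.0837, 0.1053]
orientation: [-0.0, -0.021, 1.0, -0.0]
wrist_force: [0.1, 0.4, -0.0]
opening: 0.007
gripper_force: 0.0
```

jog_arm(plan=[[0,0,0.008,0,0,0,0],[0,0,0.016,0,0,0,0],[0,0,0.016,0,0,0,0]])

```text
time_s: 9.03
tcp_pos: [0.5358, 0.0837, 0.1011]
orientation: [-0.0, -0.021, 1.0, -0.0]
wrist_force: [0.2, -1.0, -1.0]
opening: 0.002
gripper_force: 0.0
```

jog_arm(plan=[[0,0,0.008,0,0,0,0],[0,0,0.016,0,0,0,0],[0,0,0.016,0,0,0,0]])

```text
time_s: 9.28
tcp_pos: [0.5359, 0.0836, 0.0972]
orientation: [-0.0, -0.021, 1.0, -0.0]
wrist_force: [0.3, -0.2, -0.2]
opening: 0.007
gripper_force: 0.0
```

jog_arm(plan=[[0,0,0.008,0,0,0,0],[0,0,0.016,0,0,0,0],[0,0,0.016,0,0,0,0]])

```text
time_s: 9.53
tcp_pos: [0.5358, 0.0836, 0.0932]
orientation: [-0.0, -0.021, 1.0, -0.0]
wrist_force: [-0.7, 0.8, -0.3]
opening: 0.001
gripper_force: 0.0
```

jog_arm(plan=[[0,0,0.008,0,0,0,0],[0,0,0.016,0,0,0,0],[0,0,0.016,0,0,0,0]])

```text
time_s: 9.78
tcp_pos: [0.5359, 0.0836, 0.0892]
orientation: [-0.0, -0.021, 1.0, -0.0]
wrist_force: [0.2, 0.2, -0.5]
opening: 0.008
gripper_force: 0.0
```

jog_arm(plan=[[0,0,0.008,0,0,0,0],[0,0,0.016,0,0,0,0],[0,0,0.016,0,0,0,0]])

```text
time_s: 10.03
tcp_pos: [0.5359, 0.0837, 0.0853]
orientation: [-0.0, -0.021, 1.0, -0.0]
wrist_force: [-1.6, -0.8, 2.3]
opening: 0.006
gripper_force: 1.3
```

```bash
python3 - <<'E'
from go import *
p,R,s=pose(); print(p,s["wrist_force"],s["wrist_torque"])
b=bot.read_camera("scene")
P=[.6013,.085,.0385]
m=bot.camera_model("scene")
for th in(0,.03,.08): print(th,proj("scene",lid(P,[[-.188,-.119,.038],[-.188,-.119,.005],[-.188,0,.038],[-.1,-.119,.038],[-.1,-.119,.005]],th),m).round(1).tolist())
print(proj("scene",p,m),proj("scene",p+[0,0,-.017],m))
g=b.mean(2).astype(int)
print("cols",list(range(236,290,2)))
for v in range(170,222,2): print(v,*g[v,236:290:2])
E
```

```text
[0.53593587 0.08366362 0.08529552] [-1.58563491 -0.83673564  2.32469472] [0.0206658  0.32737014 0.05424564]
0 [[269.3, 209.7], [269.3, 216.6], [253.0, 193.5], [289.0, 202.0], [288.7, 208.8]]
0.03 [[269.6, 208.4], [269.4, 215.4], [253.2, 192.2], [289.3, 201.3], [288.8, 208.2]]
0.08 [[270.2, 206.2], [269.6, 213.4], [253.7, 190.1], [289.8, 200.1], [288.9, 207.1]]
[[257.82433849 192.45052195]] [[257.88436418 195.93429503]]
cols [236, 238, 240, 242, 244, 246, 248, 250, 252, 254, 256, 258, 260, 262, 264, 266, 268, 270, 272, 274, 276, 278, 280, 282, 284, 286, 288]
170 43 83 75 76 82 37 39 27 59 30 43 54 57 57 57 50 39 26 97 98 197 235 214 84 173 232 156
172 69 80 78 82 81 33 24 50 26 52 29 43 53 39 34 34 34 34 32 42 26 176 230 231 96 90 90
174 84 85 101 83 87 77 38 24 27 29 52 40 31 35 35 38 34 35 36 52 30 119 229 226 230 122 88
176 90 89 71 61 82 139 187 62 31 80 53 35 35 37 37 39 34 37 27 31 37 107 233 225 226 232 137
178 85 78 121 204 204 202 201 182 60 56 58 39 29 38 35 26 29 37 50 54 50 199 231 229 226 226 233
180 89 77 179 200 200 198 199 198 164 43 54 65 38 31 31 50 57 55 54 53 40 20
[... 1285 characters left out ...]
37 137 136 138 143 143 130 111 108 108 105
208 16 14 85 137 208 166 94 102 104 77 20 30 106 95 90 98 120 140 143 122 117 108 105 108 100 96 63
210 92 108 179 195 210 215 130 124 143 100 17 21 33 107 95 91 96 117 110 112 106 106 96 77 85 108 115
212 105 101 92 114 178 220 146 85 31 34 21 18 15 32 105 96 89 115 104 98 95 62 105 105 120 101 36
214 114 117 101 145 109 46 36 36 40 37 42 25 15 20 32 107 95 93 76 87 106 113 115 84 39 22 25
216 110 106 52 34 31 36 32 43 54 53 42 50 22 15 16 35 109 107 108 119 108 83 21 21 19 19 20
218 22 25 22 34 42 54 70 92 57 58 80 61 31 26 21 20 34 112 101 38 14 18 20 21 21 26 32
220 40 32 37 46 57 54 80 70 81 91 62 47 41 36 26 19 23 19 21 24 22 15 15 23 40 37 40
```

jog_arm(plan=[[0,0,0.008,0,0,0,0],[0,0,0.008,0,0,0,0]])

```text
time_s: 10.25
tcp_pos: [0.5359, 0.0837, 0.0834]
orientation: [-0.0, -0.021, 1.0, -0.0]
wrist_force: [-2.7, -0.3, 4.8]
opening: 0.006
gripper_force: 2.3
```

jog_arm(plan=[[0,0,0.008,0,0,0,0],[0,0,0.008,0,0,0,0]])

```text
time_s: 10.42
tcp_pos: [0.5359, 0.0837, 0.0814]
orientation: [-0.0, -0.021, 1.0, -0.0]
wrist_force: [-3.7, -0.3, 5.2]
opening: 0.004
gripper_force: 2.6
```

jog_arm(plan=[[0,0,0.008,0,0,0,0],[0,0,0.008,0,0,0,0]])

```text
time_s: 10.58
tcp_pos: [0.5359, 0.0837, 0.0799]
orientation: [-0.0, -0.021, 1.0, -0.0]
wrist_force: [-8.2, -1.2, 14.0]
opening: 0.004
gripper_force: 7.0
```

jog_arm(plan=[[0,0,-0.16,0,0,0,0],[0,0,-0.32,0,0,0,0],[0,-0.1,-0.48,0,0,0,0.5],[-0.05,-0.3,-0.56,0,0,-0.03,1],[-0.09,-0.5,-0.56,0,0,-0.06,1],[-0.09,-0.7,-0.56,0,0,-0.072,1],[-0.09,-0.85,-0.56,0,0,-0.072,1],[-0.09,-1,-0.56,0,0,-0.072,1],[-0.09,-1,-0.56,0,0,-0.072,1],[-0.09,-1,-0.56,0,0,-0.072,1]])

```text
time_s: 11.42
tcp_pos: [0.5693, -0.1694, 0.2197]
orientation: [0.0, -0.132, 0.991, -0.001]
wrist_force: [-0.4, 0.5, -0.2]
opening: 0.56
gripper_force: 0.0
```

```bash
python3 - <<'E'
from go import *
p,R,s=pose(); print(p,phi(R),s["opening"],s["time_s"])
m=bot.camera_model("wrist"); a=bot.read_camera("wrist"); cv2.imwrite("w2.png",a[:,:,::-1])
print("pred",proj("wrist",[.50,-.189,.04],m))
for r in bot.regions_of("level","wrist")[:4]:
    q=cv2.minAreaRect(np.argwhere(r["pixels"])[:,::-1].astype(np.float32)); print(round(r["score"],2),np.round(r["rect"]),q)
g=(a[:,:,1].astype(int)-a[:,:,0]>40); n,l,st,c=cv2.connectedComponentsWithStats(g.astype(np.uint8))
print([(st[i].tolist(),c[i].round(1).tolist(),onz("wrist",*c[i],.04,m).round(4).tolist()) for i in range(1,n) if st[i][4]>25])
E
```

```text
[ 0.56931181 -0.16942492  0.21973388] 105.16563584823574 0.559650630527049 11.4167
pred [[276.95502715 110.19590275]]
0.76 [395.  46. 512.  99.] ((453.0271301269531, 71.17720794677734), (23.35921859741211, 117.4775161743164), 72.55281066894531)
0.7 [261.  33. 294. 182.] ((276.4685363769531, 107.02194213867188), (144.11631774902344, 30.035757064819336), 88.78113555908203)
0.31 [382. 102. 559. 358.] ((480.46148681640625, 215.50502014160156), (167.74395751953125, 253.02655029296875), 13.150949478149414)
[([0, 47, 93, 123, 2232], [60.0, 105.0], [0.5482, -0.385, 0.04]), ([22, 58, 28, 7, 30], [35.7, 61.1], [0.5156, -0.4106, 0.04]), ([449, 60, 26, 18, 211], [462.8, 67.8], [0.4201, -0.036, 0.04]), ([440, 68, 10, 13, 95], [444.5, 73.9], [0.4293, -0.0501, 0.04]), ([82, 78, 8, 20, 44], [85.0, 88.4], [0.5274, -0.3645, 0.04]), ([269, 86, 16, 14, 198], [276.9, 92.1], [0.4844, -0.1932, 0.04]), ([270, 101, 15, 20, 202], [277.0, 110.0], [0.4999, -0.189, 0.04]), ([50, 103, 11, 9, 49], [56.4, 106.8], [0.5507, -0.3881, 0.04]), ([0, 104, 38, 22, 483], [17.2, 113.9], [0.5667, -0.4227, 0.04]), ([270, 122, 15, 12, 170], [277.4, 127.4], [0.5151, -0.1845, 0.04])]
```

jog_arm(plan=[[0.1,0,0.1,0,0,0,1],[0.2,0,0.2,0,0,0,1],[0.288,0,0.35,0,0,0,1],[0.288,0,0.5,0,0,0,1],[0.288,0,0.65,0,0,0,1],[0.288,0,0.74,0,0,0,1],[0.288,0,0.783,0,0,0,1],[0.288,0,0.783,0,0,0,0.5],[0.288,0,0.783,0,0,0,0.1],[0.288,0,0.783,0,0,0,0.1],[0.288,0,0.783,0,0,0,0.1],[0.288,0,0.783,0,0,0,0.1],[0.288,0,0.783,0,0,0,0.1],[0.288,0,0.783,0,0,0,0.1],[0.288,0,0.783,0,0,0,0.1],[0.288,0,0.783,0,0,0,0.1],[0.288,0,0.783,0,0,0,0.1],[0.288,0,0.783,0,0,0,0.1]], grip_force=25)

```text
time_s: 13.02
tcp_pos: [0.4999, -0.1844, 0.024]
orientation: [0.0, -0.134, 0.991, -0.0]
wrist_force: [1.3, -1.6, 2.7]
opening: 0.295
gripper_force: 24.4
```

jog_arm(plan=[[0,0,-0.15,0,0,0,0.1],[0,0,-0.3,0,0,0,0.1],[-0.1,0.13,-0.45,0,0,0,0.1],[-0.2,0.27,-0.56,0,0,0.03,0.1],[-0.3,0.41,-0.56,0,0,0.06,0.1],[-0.4,0.55,-0.56,0,0,0.073,0.1],[-0.5,0.68,-0.56,0,0,0.073,0.1],[-0.6,0.82,-0.56,0,0,0.073,0.1],[-0.69,0.945,-0.56,0,0,0.073,0.1],[-0.69,0.945,-0.56,0,0,0.073,0.1],[-0.69,0.945,-0.56,0,0,0.073,0.1]])

```text
time_s: 13.93
tcp_pos: [0.6041, 0.0929, 0.1635]
orientation: [-0.0, -0.021, 1.0, 0.0]
wrist_force: [-1.0, -0.4, -2.4]
opening: 0.291
gripper_force: 24.2
```

```bash
cat > bub.py <<'E'
from go import *
def vial(z,save=None):
    p,R,s=pose(); m=bot.camera_model("wrist"); a=bot.read_camera("wrist")
    if save: cv2.imwrite(save,a[:,:,::-1])
    g=(a[:,:,1].astype(int)-a[:,:,0]>40); n,l,st,c=cv2.connectedComponentsWithStats(g.astype(np.uint8))
    out=[(st[i].tolist(),c[i].round(1).tolist(),onz("wrist",*c[i],z,m).round(4).tolist()) for i in range(1,n) if st[i][4]>25]
    print(p.round(4),round(phi(R),2),s["wrist_force"].__class__ and np.round(s["wrist_force"],1),round(s["opening"],3),round(s["time_s"],2))
    return a,m,p,R,out
E
python3 - <<'E'
from bub import *
a,m,p,R,o=vial(.1,"w3.png"); print("level top centre px",proj("wrist",p+[0,0,.016],m))
for x in o: print(x)
E
```

```text
[0.6041 0.0929 0.1635] 92.39 [-1.  -0.4 -2.4] 0.291 13.93
level top centre px [[276.94489898 269.68983367]]
([396, 0, 36, 29, 751], [413.8, 11.8], [0.4721, 0.1681, 0.1])
([263, 222, 31, 25, 627], [277.9, 232.8], [0.6127, 0.0936, 0.1])
([264, 247, 30, 33, 774], [278.3, 265.9], [0.6371, 0.0949, 0.1])
```

jog_arm(plan=[[0,-0.03,0.05,0,0,0,0.1],[0,-0.03,0.12,0,0,0,0.1],[0,-0.03,0.17,0,0,0,0.1],[0,-0.03,0.18,0,0,0,0.1],[0,-0.03,0.188,0,0,0,0.1],[0,-0.03,0.188,0,0,0,0.1]])

```text
time_s: 14.48
tcp_pos: [0.6034, 0.0812, 0.1165]
orientation: [-0.0, -0.019, 1.0, -0.0]
wrist_force: [-0.8, 0.8, -3.0]
opening: 0.291
gripper_force: 24.2
```

jog_arm(plan=[[0,0.015,0.006,0,0,0,0.1],[0,0.015,0.012,0,0,0,0.1],[0,0.015,0.012,0,0,0,0.1]])

```text
time_s: 14.73
tcp_pos: [0.6036, 0.0857, 0.1144]
orientation: [0.0, -0.019, 1.0, 0.0]
wrist_force: [-1.8, -0.0, 4.1]
opening: 0.293
gripper_force: 24.4
```

jog_arm(plan=[[0,0,0.006,0,0,0,0.1],[0,0,0.012,0,0,0,0.1],[0,0,0.012,0,0,0,0.1]])

```text
time_s: 14.98
tcp_pos: [0.603, 0.0856, 0.1117]
orientation: [-0.001, -0.02, 1.0, -0.0]
wrist_force: [-10.1, -1.9, 13.8]
opening: 0.291
gripper_force: 24.7
```

jog_arm(plan=[[0,0,-0.008,0,0,0,0.1],[0,0,-0.016,0,0,0,0.3],[0,0,-0.02,0,0,0,0.5],[0,0,-0.024,0,0,0,0.5],[0,0,-0.024,0,0,0,0.5],[-0.035,0,-0.024,0,0,0,0.5],[-0.07,0,-0.024,0,0,0,0.5],[-0.07,0,-0.024,0,0,0,0.5],[-0.07,0,-0.024,0,0,0,0.1],[-0.07,0,-0.024,0,0,0,0.1],[-0.07,0,-0.024,0,0,0,0.1],[-0.07,0,-0.024,0,0,0,0.1],[-0.07,0,-0.024,0,0,0,0.1]], grip_force=20)

```text
time_s: 16.07
tcp_pos: [0.6208, 0.0861, 0.1168]
orientation: [-0.0, -0.019, 1.0, -0.0]
wrist_force: [0.2, -1.4, -0.1]
opening: 0.286
gripper_force: 19.8
```

```bash
python3 - <<'E'
from bub import *
a,m,p,R,o=vial(.13,"w4.png"); print("tcp px",proj("wrist",p+[0,0,.014],m))
for x in o: print(x)
E
```

```text
[0.6208 0.0861 0.1168] 92.22 [ 0.2 -1.4 -0.1] 0.286 16.07
tcp px [[276.92938441 267.84179806]]
([263, 186, 31, 26, 759], [278.3, 198.0], [0.5868, 0.0854, 0.13])
([263, 212, 31, 39, 799], [278.1, 232.7], [0.6034, 0.086, 0.13])
([264, 250, 30, 26, 663], [278.5, 263.0], [0.6187, 0.0868, 0.13])
```

jog_arm(plan=[[0,0,0.01,0,0,0,0.1],[0,0,0.016,0,0,0,0.1],[0,0,0.02,0,0,0,0.1],[0,0,0.02,0,0,0,0.1]])

```text
time_s: 16.45
tcp_pos: [0.6202, 0.0853, 0.1126]
orientation: [-0.001, -0.019, 1.0, -0.001]
wrist_force: [-12.1, -10.8, 20.9]
opening: 0.285
gripper_force: 20.2
```

jog_arm(plan=[[0,0,0,0,0,0,0.1],[0,0,0,0,0,0,0.1],[0,0,0,0,0,0,0.1],[0,0,0,0,0,0,0.1],[0,0,0,0,0,0,0.1],[0,0,0,0,0,0,0.1],[0,0,0,0,0,0,0.1],[0,0,0,0,0,0,0.1],[0,0,0,0,0,0,0.1],[0,0,0,0,0,0,0.1],[0,0,0,0,0,0,0.1],[0,0,0,0,0,0,0.1],[0,0,0,0,0,0,0.1],[0,0,0,0,0,0,0.1]])

```text
time_s: 17.62
tcp_pos: [0.6201, 0.0853, 0.1126]
orientation: [-0.001, -0.019, 1.0, -0.001]
wrist_force: [-11.5, -11.4, 19.1]
opening: 0.282
gripper_force: 20.2
```

```bash
python3 - <<'E'
from bub import *
a,m,p,R,o=vial(.13,"w5.png"); print("tcp px",proj("wrist",p+[0,0,.014],m))
for x in o: print(x)
for u in(274,278,282):
  print(u,[tuple(map(int,a[v,u])) for v in range(182,282,3)])
E
```

```text
[0.6201 0.0853 0.1126] 92.23 [-11.5 -11.4  19.1] 0.282 17.62
tcp px [[276.89211591 267.81578043]]
([263, 184, 32, 26, 764], [278.3, 196.0], [0.5843, 0.0846, 0.13])
([263, 211, 32, 38, 915], [278.4, 227.2], [0.5987, 0.0852, 0.13])
([264, 249, 30, 26, 612], [278.5, 262.9], [0.6161, 0.0859, 0.13])
274 [(232, 228, 231), (75, 147, 92), (77, 154, 99), (80, 153, 98), (76, 148, 93), (75, 149, 94), (75, 153, 95), (53, 131, 74), (62, 134, 78), (47, 97, 58), (58, 106, 72), (78, 149, 96), (73, 147, 90), (70, 149, 91), (74, 151, 94), (72, 148, 92), (69, 143, 87), (74, 148, 94), (122, 137, 120), (141, 127, 135), (138, 127, 131), (136, 125, 131), (137, 127, 131), (62, 57, 63), (128, 125, 124), (73, 151, 89), (77, 151, 94), (73, 148, 85), (68, 144, 88), (62, 141, 86), (71, 144, 89), (87, 86, 89), (132, 132, 131), (35, 39, 37)]
278 [(231, 227, 231), (94, 172, 113), (92, 170, 112), (94, 174, 113), (95, 173, 111), (88, 164, 106), (88, 167, 106), (71, 146, 90), (70, 150, 89), (52, 107, 66), (46, 84, 54), (86, 158, 105), (85, 162, 105), (86, 161, 104), (87, 162, 106), (85, 161, 102), (77, 155, 96), (84, 161, 100), (151, 142, 144), (148, 140, 142), (146, 141, 142), (147, 141, 140), (149, 143, 141), (147, 140, 140), (147, 140, 138), (131, 128, 125), (76, 156, 98), (76, 153, 97), (68, 145, 88), (73, 150, 93), (70, 146, 88), (87, 95, 91), (132, 130, 130), (28, 29, 32)]
282 [(242, 238, 241), (88, 168, 103), (85, 163, 107), (85, 164, 108), (87, 163, 108), (86, 162, 105), (85, 161, 104), (64, 140, 84), (65, 141, 82), (51, 104, 66), (58, 111, 72), (82, 161, 102), (87, 162, 106), (83, 159, 100), (82, 158, 100), (86, 159, 103), (77, 151, 94), (81, 158, 99), (142, 131, 136), (142, 133, 136), (144, 134, 138), (139, 134, 135), (143, 135, 136), (124, 119, 119), (139, 133, 135), (82, 143, 97), (76, 154, 95), (75, 152, 96), (71, 148, 92), (71, 150, 90), (71, 147, 90), (99, 107, 102), (134, 131, 132), (29, 25, 25)]
```

The bubble sits at rows 235–257 (centre 246), and the two lines are at rows 210 and 251 (centre 230.7). That puts it about 7.5 mm towards the back, so the front is low. The fix is about 2.2 rad clockwise, in two grasps of 63° each. I'll release the level and go to the knob.

jog_arm(plan=[[0,0,-0.01,0,0,0,0.1],[0,0,-0.016,0,0,0,0.3],[0,0,-0.018,0,0,0,0.6],[0,0,-0.018,0,0,0,0.6],[0,0,-0.018,0,0,0,0.6],[0,0,-0.12,0,0,0,0.6],[0,0,-0.25,0,0,0,0.6],[0.15,0,-0.35,0,0,-0.03,0.8],[0.3,0,-0.35,0,0,-0.07,1],[0.45,0,-0.35,0,0,-0.11,1],[0.6,0,-0.35,0,0,-0.15,1],[0.72,0,-0.35,0,0,-0.177,1],[0.72,0,-0.35,0,0,-0.177,1],[0.72,0,-0.35,0,0,-0.177,1],[0.72,0,-0.35,0,0,-0.177,1],[0.72,0,-0.35,0,0,-0.177,1]], grip_force=40)

```text
time_s: 19.0
tcp_pos: [0.4421, 0.0793, 0.1995]
orientation: [0.0, -0.293, 0.956, -0.0]
wrist_force: [0.0, -0.2, 0.5]
opening: 0.998
gripper_force: 0.0
```

```bash
python3 - <<'E'
from bub import *
a,m,p,R,o=vial(.13,"w6.png"); print(phi(R)); 
e=proj("wrist",[.436,.079,.083],m)[0].astype(int); print("pred",e)
w=(a.min(2)>190).astype(np.uint8); n,l,st,c=cv2.connectedComponentsWithStats(w)
for i in range(1,n):
    if 60<st[i][4]<3000 and abs(c[i]-e).max()<60: print(st[i],c[i].round(1),onz("wrist",*c[i],.083,m).round(4))
r=[x for x in bot.regions_of("foot_knob","wrist")[:2]]
for x in r: b=x["rect"]; print(x["score"],b,onz("wrist",(b[0]+b[2])/2,(b[1]+b[3])/2,.078,m).round(4))
for x in o: print(x)
E
```

```text
[0.4421 0.0793 0.1995] 124.03 [ 0.  -0.2  0.5] 0.998 19.0
124.02617269672508
pred [281 194]
[259 217  17  15 155] [266.3 223.1] [0.4629 0.0824 0.083 ]
0.64 [257.3, 164.1, 303.9, 218.5] [0.4347 0.0778 0.078 ]
([167, 93, 10, 12, 113], [171.8, 98.4], [0.414, -0.0206, 0.13])
([178, 93, 25, 12, 241], [191.0, 98.4], [0.4072, -0.0104, 0.13])
([350, 191, 68, 78, 1626], [382.5, 226.2], [0.4063, 0.1442, 0.13])
([169, 359, 18, 7, 72], [176.0, 363.0], [0.5837, 0.0803, 0.13])
```

jog_arm(plan=[[0.022,0.011,0.15,0,0,0,1],[0.022,0.011,0.3,0,0,0,1],[0.022,0.011,0.42,0,0,0,0.7],[0.022,0.011,0.5,0,0,0,0.6],[0.022,0.011,0.534,0,0,0,0.6],[0.022,0.011,0.534,0,0,0,0.3],[0.022,0.011,0.534,0,0,0,0.2],[0.022,0.011,0.534,0,0,0,0.2],[0.022,0.011,0.534,0,0,0,0.2],[0.022,0.011,0.534,0,0,0,0.2],[0.022,0.011,0.534,0,0,0,0.2]])

```text
time_s: 20.02
tcp_pos: [0.4371, 0.0774, 0.0671]
orientation: [0.002, -0.294, 0.956, -0.002]
wrist_force: [9.2, -23.0, -1.9]
opening: 0.417
gripper_force: 40.0
```

jog_arm(plan=[[0,-0.006,0,0,0,0.03,0.2],[0,-0.006,0,0,0,0.06,0.2],[0,-0.006,0,0,0,0.09,0.2],[0,-0.006,0,0,0,0.12,0.2],[0,-0.006,0,0,0,0.15,0.2],[0,-0.006,0,0,0,0.18,0.2],[0,-0.006,0,0,0,0.21,0.2],[0,-0.006,0,0,0,0.24,0.2],[0,-0.006,0,0,0,0.27,0.2],[0,-0.006,0,0,0,0.3,0.2],[0,-0.006,0,0,0,0.33,0.2],[0,-0.006,0,0,0,0.35,0.2],[0,-0.006,0,0,0,0.35,0.2],[0,-0.006,0,0,0,0.35,0.2]])

```text
time_s: 21.18
tcp_pos: [0.4372, 0.0777, 0.067]
orientation: [0.001, 0.25, 0.968, 0.001]
wrist_force: [1.7, 6.1, 2.4]
opening: 0.41
gripper_force: 40.0
```

jog_arm(plan=[[0,0,0,0,0,0,0.6],[0,0,0,0,0,0,0.6],[0,0,0,0,0,0,0.6],[0,0,0,0,0,-0.04,0.6],[0,0,0,0,0,-0.08,0.6],[0,0,0,0,0,-0.12,0.6],[0,0,0,0,0,-0.16,0.6],[0,0,0,0,0,-0.2,0.6],[0,0,0,0,0,-0.24,0.6],[0,0,0,0,0,-0.28,0.6],[0,0,0,0,0,-0.32,0.6],[0,0,0,0,0,-0.35,0.6],[0,0,0,0,0,-0.35,0.6],[0,0,0,0,0,-0.35,0.6],[0,0,0,0,0,-0.35,0.2],[0,0,0,0,0,-0.35,0.2],[0,0,0,0,0,-0.35,0.2],[0,0,0,0,0,-0.35,0.2],[0,0,0,0,0,-0.35,0.2]])

```text
time_s: 22.77
tcp_pos: [0.4363, 0.0766, 0.0659]
orientation: [0.0, -0.293, 0.956, -0.001]
wrist_force: [3.7, -10.8, -1.7]
opening: 0.412
gripper_force: 40.0
```

jog_arm(plan=[[0,-0.003,0,0,0,0.03,0.2],[0,-0.003,0,0,0,0.06,0.2],[0,-0.003,0,0,0,0.09,0.2],[0,-0.003,0,0,0,0.12,0.2],[0,-0.003,0,0,0,0.15,0.2],[0,-0.003,0,0,0,0.18,0.2],[0,-0.003,0,0,0,0.21,0.2],[0,-0.003,0,0,0,0.24,0.2],[0,-0.003,0,0,0,0.27,0.2],[0,-0.003,0,0,0,0.3,0.2],[0,-0.003,0,0,0,0.33,0.2],[0,-0.003,0,0,0,0.35,0.2],[0,-0.003,0,0,0,0.35,0.2],[0,-0.003,0,0,0,0.35,0.2]])

```text
time_s: 23.93
tcp_pos: [0.4364, 0.0779, 0.0659]
orientation: [-0.0, 0.251, 0.968, 0.001]
wrist_force: [-0.1, 21.9, -1.0]
opening: 0.411
gripper_force: 40.0
```

jog_arm(plan=[[0,0,0,0,0,0,0.6],[0,0,0,0,0,0,0.6],[0,0,0,0,0,0,0.6],[0,0,-0.15,0,0,0,0.6],[0,0,-0.3,0,0,0,0.6],[0,0,-0.45,0,0,-0.06,0.6],[0,0,-0.5,0,0,-0.1,0.6],[0,0,-0.5,0,0,-0.14,0.6],[0,0,-0.5,0,0,-0.173,0.6],[0,0,-0.5,0,0,-0.173,0.6],[0,0,-0.5,0,0,-0.173,0.6]])

```text
time_s: 24.85
tcp_pos: [0.4362, 0.0764, 0.1909]
orientation: [0.0, -0.02, 1.0, -0.0]
wrist_force: [0.2, -0.6, 0.7]
opening: 0.598
gripper_force: 0.0
```

```bash
python3 - <<'E'
from bub import *
p,R,s=pose(); print(p,phi(R),s["time_s"])
row([.6205,.0855,.1900],92.2); row([.6205,.0855,.1168],92.2)
E
```

```text
[0.43620525 0.07641617 0.19092132] 92.30044548726048 24.85
[-0.738, 0.0067, 0.0038, -0.0, 0.0001, 0.0006] rows>= 4.4
[-0.738, 0.0067, 0.2966, -0.0, 0.0001, 0.0006] rows>= 4.8
```

jog_arm(plan=[[-0.15,0.007,0,0,0,0,0.6],[-0.3,0.007,0,0,0,0,0.6],[-0.45,0.007,0,0,0,0,0.6],[-0.6,0.007,0,0,0,0,0.6],[-0.738,0.007,0,0,0,0,0.6],[-0.738,0.007,0,0,0,0,0.6],[-0.738,0.007,0.1,0,0,0,0.6],[-0.738,0.007,0.2,0,0,0,0.6],[-0.738,0.007,0.26,0,0,0,0.6],[-0.738,0.007,0.288,0,0,0,0.6],[-0.738,0.007,0.288,0,0,0,0.2],[-0.738,0.007,0.288,0,0,0,0.1],[-0.738,0.007,0.288,0,0,0,0.1],[-0.738,0.007,0.288,0,0,0,0.1],[-0.738,0.007,0.288,0,0,0,0.1],[-0.738,0.007,0.288,0,0,0,0.1],[-0.738,0.007,0.288,0,0,0,0.1]], grip_force=20)

```text
time_s: 26.27
tcp_pos: [0.621, 0.0854, 0.1197]
orientation: [0.001, -0.019, 1.0, 0.0]
wrist_force: [-1.5, -1.0, 6.4]
opening: 0.283
gripper_force: 20.0
```

jog_arm(plan=[[0,0,0.006,0,0,0,0.1],[0,0,0.01,0,0,0,0.1],[0,0,0.01,0,0,0,0.1]])

```text
time_s: 26.52
tcp_pos: [0.6199, 0.0851, 0.1172]
orientation: [-0.001, -0.019, 1.0, -0.0]
wrist_force: [-10.5, -4.5, 17.3]
opening: 0.282
gripper_force: 20.0
```

jog_arm(plan=[[0,0,0,0,0,0,0.1],[0,0,0,0,0,0,0.1],[0,0,0,0,0,0,0.1],[0,0,0,0,0,0,0.1],[0,0,0,0,0,0,0.1],[0,0,0,0,0,0,0.1],[0,0,0,0,0,0,0.1],[0,0,0,0,0,0,0.1],[0,0,0,0,0,0,0.1],[0,0,0,0,0,0,0.1],[0,0,0,0,0,0,0.1],[0,0,0,0,0,0,0.1],[0,0,0,0,0,0,0.1],[0,0,0,0,0,0,0.1],[0,0,0,0,0,0,0.1],[0,0,0,0,0,0,0.1],[0,0,0,0,0,0,0.1],[0,0,0,0,0,0,0.1]])

```text
time_s: 28.02
tcp_pos: [0.62, 0.0851, 0.1173]
orientation: [-0.001, -0.019, 1.0, -0.0]
wrist_force: [-9.9, -3.9, 16.1]
opening: 0.283
gripper_force: 20.0
```

```bash
cat >> bub.py <<'E'
def read(save=None):
    a,m,p,R,o=vial(.13,save)
    for x in o: print(x[:2])
    A=a.astype(int); G=(A[:,:,1]-A[:,:,0])[180:285,271:287].mean(1); B=A[180:285,271:287].mean((1,2))
    print("g-r",[(180+i,int(G[i]),int(B[i])) for i in range(0,105,2)])
E
python3 -c "
from bub import *
read('w7.png')"
```

```text
[0.62   0.0851 0.1173] 92.22 [-9.9 -3.9 16.1] 0.283 28.02
([264, 189, 31, 25, 735], [279.0, 200.5])
([264, 215, 31, 37, 778], [278.8, 234.0])
([265, 252, 29, 25, 632], [279.0, 264.4])
g-r [(180, 0, 233), (182, 0, 233), (184, 0, 233), (186, -1, 237), (188, 24, 109), (190, 75, 110), (192, 74, 111), (194, 74, 111), (196, 73, 110), (198, 75, 110), (200, 73, 110), (202, 74, 109), (204, 74, 111), (206, 74, 88), (208, 74, 90), (210, 75, 91), (212, 76, 92), (214, -9, 5), (216, 56, 82), (218, 58, 115), (220, 15, 128), (222, 10, 128), (224, 11, 127), (226, 11, 128), (228, 11, 127), (230, 10, 127), (232, 11, 127), (234, 10, 127), (236, 10, 128), (238, 13, 124), (240, 36, 114), (242, 77, 93), (244, 74, 89), (246, 75, 87), (248, 74, 89), (250, 77, 91), (252, -8, 5), (254, 46, 69), (256, 76, 108), (258, 74, 106), (260, 74, 106), (262, 75, 106), (264, 74, 106), (266, 74, 99), (268, 75, 99), (270, 74, 99), (272, 74, 99), (274, 75, 99), (276, 60, 96), (278, -4, 130), (280, -1, 42), (282, -1, 35), (284, -1, 41)]
```

jog_arm(plan=[[0,0,0.004,0,0,0,0.1],[0,0,0.004,0,0,0,0.1],[0,0,0.004,0,0,0,0.1],[0,0,0.004,0,0,0,0.1],[0,0,0.004,0,0,0,0.1],[0,0,0.004,0,0,0,0.1],[0,0,0.004,0,0,0,0.1],[0,0,0.004,0,0,0,0.1],[0,0,0.004,0,0,0,0.1],[0,0,0.004,0,0,0,0.1],[0,0,0.004,0,0,0,0.1],[0,0,0.004,0,0,0,0.1],[0,0,0.004,0,0,0,0.1],[0,0,0.004,0,0,0,0.1],[0,0,0.004,0,0,0,0.1],[0,0,0.004,0,0,0,0.1],[0,0,0.004,0,0,0,0.1],[0,0,0.004,0,0,0,0.1]])

```text
time_s: 29.57
tcp_pos: [0.6198, 0.085, 0.1164]
orientation: [-0.001, -0.019, 1.0, -0.0]
wrist_force: [-12.9, -4.4, 19.4]
opening: 0.281
gripper_force: 20.0
```

```bash
python3 -c "
from bub import *
read('w8.png')"
```

```text
[0.6198 0.085  0.1164] 92.22 [-12.9  -4.4  19.4] 0.281 29.57
([264, 188, 31, 25, 746], [279.0, 199.6])
([264, 214, 30, 38, 774], [278.8, 231.7])
([265, 252, 29, 25, 641], [279.0, 264.0])
g-r [(180, 0, 233), (182, 0, 233), (184, 0, 233), (186, -4, 229), (188, 86, 100), (190, 74, 111), (192, 74, 111), (194, 73, 111), (196, 73, 112), (198, 74, 110), (200, 73, 109), (202, 74, 111), (204, 74, 111), (206, 74, 89), (208, 76, 90), (210, 74, 91), (212, 71, 86), (214, -3, 12), (216, 81, 119), (218, 74, 106), (220, 73, 107), (222, 72, 108), (224, 22, 125), (226, 11, 129), (228, 11, 127), (230, 10, 126), (232, 10, 127), (234, 10, 128), (236, 10, 127), (238, 11, 127), (240, 10, 127), (242, 14, 125), (244, 25, 114), (246, 74, 97), (248, 75, 88), (250, 77, 88), (252, -8, 7), (254, 71, 103), (256, 75, 106), (258, 74, 106), (260, 74, 107), (262, 74, 107), (264, 75, 106), (266, 75, 99), (268, 74, 98), (270, 75, 99), (272, 73, 99), (274, 77, 98), (276, 39, 93), (278, -1, 129), (280, 0, 42), (282, 0, 37), (284, -1, 41)]
```

jog_arm(plan=[[0,0,0.002,0,0,0,0.1],[0,0,0.002,0,0,0,0.1],[0,0,0.002,0,0,0,0.1],[0,0,0.002,0,0,0,0.1],[0,0,0.002,0,0,0,0.1],[0,0,0.002,0,0,0,0.1],[0,0,0.002,0,0,0,0.1],[0,0,0.002,0,0,0,0.1],[0,0,0.002,0,0,0,0.1],[0,0,0.002,0,0,0,0.1],[0,0,0.002,0,0,0,0.1],[0,0,0.002,0,0,0,0.1],[0,0,0.002,0,0,0,0.1],[0,0,0.002,0,0,0,0.1],[0,0,0.002,0,0,0,0.1],[0,0,0.002,0,0,0,0.1],[0,0,0.002,0,0,0,0.1],[0,0,0.002,0,0,0,0.1]])

```text
time_s: 31.12
tcp_pos: [0.6199, 0.085, 0.1162]
orientation: [-0.001, -0.019, 1.0, -0.0]
wrist_force: [-13.9, -5.4, 23.8]
opening: 0.286
gripper_force: 20.0
```

```bash
python3 -c "
from bub import *
read('w9.png')
print([ (r['score'],r['rect']) for r in bot.regions_of('level','wrist')[:1]])" | cut -c1-900
```

```text
[0.6199 0.085  0.1162] 92.22 [-13.9  -5.4  23.8] 0.286 31.12
([264, 188, 31, 25, 740], [279.1, 199.5])
([264, 213, 31, 38, 777], [278.8, 231.4])
([265, 251, 29, 26, 641], [279.1, 263.9])
g-r [(180, 0, 234), (182, 0, 233), (184, 0, 234), (186, -4, 211), (188, 84, 104), (190, 74, 111), (192, 74, 111), (194, 73, 111), (196, 74, 110), (198, 73, 110), (200, 73, 110), (202, 74, 110), (204, 73, 110), (206, 75, 89), (208, 75, 90), (210, 76, 91), (212, 64, 78), (214, 2, 19), (216, 80, 118), (218, 74, 106), (220, 74, 107), (222, 73, 108), (224, 23, 125), (226, 12, 129), (228, 10, 127), (230, 10, 128), (232, 11, 127), (234, 11, 128), (236, 11, 127), (238, 11, 127), (240, 11, 127), (242, 13, 127), (244, 22, 115), (246, 68, 99), (248, 75, 87), (250, 74, 87), (252, -6, 8), (254, 74, 107), (256, 74, 107), (258, 75, 106), (260, 74, 106), (262, 74, 106), (264, 74, 106), (266, 74, 99), (268, 74, 99), (270, 74, 100), (272, 75, 99), (274, 76, 100), (276, 28, 91), (278, -1, 129), (280, -1, 43), (282, 0, 37), (284, 0, 40)]
[(0.83, [247.1, 89.4, 313.4, 348.5])]
```

jog_arm(plan=[[0,0,-0.002,0,0,0,0.1],[0,0,-0.002,0,0,0,0.1],[0,0,-0.002,0,0,0,0.1],[0,0,-0.002,0,0,0,0.1],[0,0,-0.002,0,0,0,0.1],[0,0,-0.002,0,0,0,0.1],[0,0,-0.002,0,0,0,0.1],[0,0,-0.002,0,0,0,0.1],[0,0,-0.002,0,0,0,0.1],[0,0,-0.002,0,0,0,0.1],[0,0,-0.002,0,0,0,0.1],[0,0,-0.002,0,0,0,0.1]])

```text
time_s: 32.22
tcp_pos: [0.6198, 0.085, 0.1163]
orientation: [-0.001, -0.019, 1.0, -0.0]
wrist_force: [-10.8, -5.5, 18.5]
opening: 0.286
gripper_force: 20.0
```

```bash
python3 -c "
from bub import *
read('w10.png')
a=cv2.imread('w10.png'); s=bot.read_camera('scene')[:,:,::-1]
C=np.zeros((420,800,3),np.uint8); C[:,:400]=a[:,80:480]; C[:400,400:]=cv2.resize(s[140:240,210:310],(400,400),interpolation=cv2.INTER_CUBIC)
cv2.imwrite('pics/z.png',C)" | cut -c1-800
```

```text
[0.6198 0.085  0.1163] 92.22 [-10.8  -5.5  18.5] 0.286 32.22
([264, 188, 31, 25, 742], [279.0, 199.6])
([264, 213, 31, 38, 775], [278.9, 231.5])
([265, 251, 29, 26, 639], [279.1, 263.9])
g-r [(180, 0, 234), (182, 0, 233), (184, 0, 234), (186, -4, 214), (188, 83, 104), (190, 74, 110), (192, 73, 111), (194, 73, 111), (196, 73, 110), (198, 74, 111), (200, 74, 110), (202, 74, 110), (204, 74, 109), (206, 74, 89), (208, 75, 91), (210, 76, 91), (212, 67, 80), (214, 1, 16), (216, 81, 117), (218, 73, 106), (220, 73, 106), (222, 72, 107), (224, 21, 126), (226, 10, 129), (228, 10, 127), (230, 11, 128), (232, 11, 127), (234, 10, 128), (236, 11, 127), (238, 11, 126), (240, 11, 127), (242, 13, 125), (244, 26, 114), (246, 73, 97), (248, 76, 88), (250, 74, 87), (252, -5, 7), (254, 72, 106), (256, 75, 107), (258, 74, 106), (260, 75, 107), (262, 74, 107), (264, 75, 106), (266, 74, 99), (268, 74, 99), (270, 75, 99), (272, 74, 99), (274, 76, 100), (276, 29, 91), (278, -1, 129), (280, 0, 43),
```

View pics/z.png

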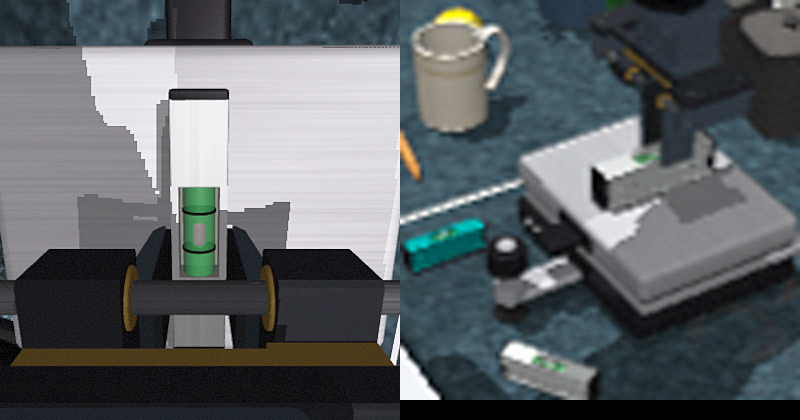

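The lid is shut and the level lies flat in the middle, in line with the handle. The bubble (about row 234) sits between the lines (rows 214 and 252) with about 18 N of downward push. Handing in.

```bash
python3 -c "
from station import bot
print(bot.hand_in())"
```

```text
the job is handed in; nothing more can be done
None
```

I handed in the job at about 32 s: the lid is shut, the level is held down on its middle at about 18 N, and the bubble sits between the lines, roughly 0.6 mm off centre; no verdict came back.

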